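# Gauge the sleeves and hold the good one under the press

## Robot

A 6-joint arm with a two-finger parallel gripper is mounted at the origin on a cart in front of the work surface, level with it; the furniture and walls round the work are solid. World frame = base frame: x ahead of the robot, y to its left, z up, the work surface at z = 0. Lengths are in mm, angles in rad, forces in N, time in s.
With the tool pointing down it reaches from about 325 to 775 mm from the base axis. Payload 5.5 kg.
Tool frame: the origin (TCP) lies midway between the tips of the shut fingers; the grasp point (between the pads) lies env.grip_depth behind it (env.grip_depth is the distance from the TCP to the grasp point, in mm); z points along the fingers, y is the line along which they close (so a half turn about z gives the same grasp; the last joint's range is limited). The gripper opens to 88 mm and grips with 3 to 60 N. Pads are 20 mm wide; open, the fingers measure 115 mm over their backs; the gripper's body (75 mm by 178 mm) begins 61 mm behind the grasp point.
Start: joints at [1.152, 0.091, 1.231, -0, 1.82, -0.057], TCP at [212.38, 561.169, 222.631] pointing down, gripper open.
Joint ranges: [-2.87, 2.87], [-0.86, 2.18], [0.17, 2.46], [-1.51, 4.65], [0.06, 2.69], [-2.65, 2.65]. Speed limits (rad/s): [2.57, 2.57, 3.01, 3.14, 3.14, 3.14].

## Interface

Orientations are given as a unit quaternion [x, y, z, w].
In Python, from station import env gives the robot as it stands.
- The arm moves only by the shell command python3 shift.py FILE [FORCE], which reads ROWS from the file FILE. ROWS is a JSON list that holds a single list of rows (three levels of brackets), with 1 to 10 rows, each of 7 numbers: the finger opening in mm, then dx, dy, dz in normalised numbers (1 is 400 mm), then a rotation vector rx, ry, rz in shares of pi rad (1.0 is pi rad); each row shifts and turns the commanded pose from where the row before left it, along the tool's axes as they then stand; what a row does not reach is not made up. A row lasts 1/12 s, in which the tool goes at most 41.7 mm and 0.125 rad, less where a joint would pass 70% of its speed; a pose out of reach is approached as far as the arm can. The fingers move at their own pace and stop on an object; FORCE is the grip in N (left out, the last holds). Time passes only in rows, so rows that do not move let the fingers close. It prints the time, the measured TCP pose, the force, the opening and the grip force at its end. Input that does not fit is refused with a message, and nothing moves.
- env.state(): the state, without advancing time (a new reading comes with each control period).
- env.camera(name): name is "scene" or "side" or "wrist"; returns a dict with "image" (480x640x3 uint8, blue, green, red), "intrinsics" (3x3 intrinsics, pixels), "R" (3x3) and "t" (3): a world point X has camera coordinates R X + t. Camera axes: x right, y down, z forward; pixel columns grow to the right and rows downward; lengths in mm; the calibration is good to about 2 mm. The wrist camera is an equidistant fisheye: a pixel r from the principal point sees the ray r / f radians off the axis. A picture is of the moment at which its call begins. There is no depth.
- env.close_job(): hands the job in; it is judged then, once.
The state is a dict: "t": time; "qpos": joint angles; "qd": joint speeds; "joint_torque": joint torques, N m; "ee_pos": TCP position; "tool_rot": TCP orientation; "contact_force": force on the tool from outside, world axes, zero at the start; "ft_torque": the same for the moment, N m; "opening": finger opening in mm; "finger_force": force on a finger pad.
Only numpy, scipy, OpenCV 4.12 (cv2) and the standard library are available. Lean on these libraries where they do the work, as an engineer would, in place of code of your own. Each camera call takes 0.05 s, during which the arm holds its last target. There are 200 camera calls.

## Task

Of the two flanged brass sleeves on the bench only one has a good bore and goes all the way down over the gauge pin on the lever press's pulled-out loading slide; the other is bored too tight. Seat the good sleeve on the pin, flange down against the slide, put the tight one in the red reject tray, and push the slide fully home under the ram. Then pull the ball lever down against its return spring until the ram bears on the sleeve with about 60 N (roughly 10 N more at the ball than the spring alone needs), and finish still holding it there so that the freshly bonded flange can set; leave everything else on the bench where it is.

Things in the scene. Friction and masses are not known exactly. Their poses are not given: they have to be found in the camera images.
- sleeve_a: flanged sleeve, mm: brass tube, outside diameter 24, on a steel flange, diameter 34, 4 thick, at its lower end; 32 high in all, bored through, 70 g. sleeve_b looks the same: one of the two is bored 14 and slips over the 12 gauge pin, the other 9.8 and does not; which one is not known beforehand. Origin: centre of the flange's underside; z up the bore. Starts upright on the bench
- sleeve_b: the other flanged sleeve, same outside, same origin and axes; see sleeve_a
- reject_tray: red open plastic tray fixed to the bench, 105 (its x) x 95 (its y) x 26 high, walls and floor 3 thick. Origin: centre of its underside
- lever_press: green lever press, fixed. Origin: centre of the underside of its base, 170 (x) x 120 (y) mm; its x axis is the slide's way in, z up. Ram axis at x -7, y 0; head at x -30 to +37, y -30 to +31, z 145 to 234, over the ram's foot; column behind. A low bed for the slide reaches forward to x -196, 67 wide
- pin_foot (a point): foot of the gauge pin on the slide's flat top, about 33 mm above the bench, on the pin's axis; z up, x the slide's way in. Pin: diameter 12 for 16 mm above this point, then tapered to a nose of diameter 7 at 26. The good sleeve comes down until its flange lies flat here; the tight one sticks about 20 higher, on the taper
- slide (a joint): travel of the loading slide (steel plate 115 x 49 x 14 mm with pin and knob): 0 fully out (pin 113 mm in front of the ram's axis), 0.113 m fully home at its stop, pin under the ram. Stays where it is left; friction about 2.5 N. Starts at 0 to 0.012
- slide_knob (a point): middle of the black round knob on the slide's front end, 80 mm in front of the pin: diameter 23, from 12 to 31 mm above the slide's flat top, this point 22 above it; on a stem 9 thick
- lever_ball (a point): centre of the black ball on the end of the lever, diameter 32 mm; at rest the lever stands upright, the ball 316 above the bench, on the press's -y side
- lever_hinge (a point): point on the lever's hinge axis in the plane in which the ball swings, 175 mm above the bench; the axis is the press's y axis, the ball's radius 142 mm. Pulling brings the ball towards the press's -x side and down
- lever_press_lever (a joint): lever angle: 0 at rest (ball a little behind upright), grows as it is pulled forward and down, end stop 1.66 rad. The ram sinks 24 mm per rad. Return spring 0.56 Nm at rest plus 0.35 Nm per rad (4 to 7 N at the ball along its path): it flies back when let go. Slide home, the ram meets the seated sleeve at about 0.93 rad; then each N more at the ball puts about 6 N on the sleeve
- lever_press_ram: the ram with its round foot, diameter 32 mm; the foot's underside is 88 above the bench at lever angle 0, 23 above the seated sleeve's top. Origin: the press's origin, sinking as the ram comes down
- trimmer_21: dark blue hair trimmer lying on the bench, 182 x 47 x 34; a bystander, to be left alone. Origin: under its middle
- oil_bottle: small white oil bottle with a red spout, diameter 28, height 83; a bystander, to be left alone. Origin: under its middle
- driver_red: screwdriver with a red handle, 158 long, lying; a bystander, to be left alone. Origin: under its middle
- driver_blue: screwdriver with a blue handle, 143 long, lying; a bystander, to be left alone. Origin: under its middle
- comb_0: black guide comb 42 x 44 x 12; a bystander, to be left alone. Origin: under its middle
- phone: black phone lying flat, 158 x 75 x 8; a bystander, to be left alone. Origin: under its middle

How it is judged:
By the outcome, as a careful person would: the job done as asked, in the order asked, and still so for the second after the job is handed in, while the arm keeps its last pose, push and grip.
It also fails if it takes over 72 s, if anything falls off the work surface, if the arm or the gripper's body presses on something with over 40 N, if the wrist force passes 120 N, or if a joint passes its speed limit or range.

## Working session

There is one attempt and no reset: what is moved stays moved. The work goes in short steps, Python scripts to look and compute and a shell command to move; the robot and the scene stay as the last step left them, time stands still between calls to the robot, and variables do not carry over. Pictures are saved under pics/ and viewed, at most 11 in all, crops included, and the job is handed in when it is done.

```bash
ls; mkdir -p pics; python3 - <<'E'
from station import env
import cv2,json
s=env.state();print(s,env.grip_depth)
for n in("scene","side","wrist"):
    c=env.camera(n);cv2.imwrite(f"pics/{n}0.png",c["image"]);print(n,c["intrinsics"],c["R"],c["t"])
E
```

```text
pics
shift.py
station.py
{'t': 0.0, 'qpos': array([ 1.15225147e+00,  9.18508962e-02,  1.23183889e+00, -3.16805973e-06,
        1.81983364e+00, -5.66783284e-02]), 'qd': array([ 0.00192201, -0.0010157 , -0.00080022,  0.00047625,  0.00020505,
       -0.0003635 ]), 'joint_torque': array([-3.68764347e-05, -4.46450472e+01, -4.06440854e+01,  6.96596573e-02,
        2.96619977e-02, -1.85947556e-04]), 'ee_pos': array([212.28164568, 560.87381681, 221.53820664]), 'tool_rot': array([ 1.79947982e-01,  9.83675654e-01, -9.38626523e-04, -2.25742965e-04]), 'contact_force': array([-0.30828096, -0.04038808,  0.56294234]), 'ft_torque': array([-0.02475365,  0.01366587,  0.01037516]), 'finger_force': 0.0, 'opening': 87.65627378843062} 18.700000000000003
scene [[496.1812605    0.         316.2728889 ]
 [  0.         496.1812605  245.89265172]
 [  0.           0.           1.        ]] [[ 4.90804918e-01 -8.71269253e-01 -6.48276425e-04]
 [-6.75267425e-01 -3.79922433e-01 -6.32196844e-01]
 [ 5.50567377e-01  3.10723080e-01 -7.74807544e-01]] [-300.31553792  486.49234016 1161.63977652]
side [[450.22598618   0.         313.81882818]
 [  0.         450.22598618 227.97641237]
 [  0.           0.           1.        ]] [[ 0.84819427 -0.52959069 -0.010009  ]
 [-0.29842032 -0.46216856 -0.83507217]
 [ 0.43762061  0.71129032 -0.55004935]] [-498.5219152   300.20442006  934.15354544]
wrist [[371.64829954   0.         316.43045684]
 [  0.         371.64829954 239.17495119]
 [  0.           0.           1.        ]] [[ 0.35486609  0.93491518 -0.00191594]
 [ 0.8958221  -0.33943966  0.28685096]
 [ 0.26753097 -0.10351002 -0.95797331]] [-599.44648252  -34.988299    392.45156534]
```

View pics/scene0.png

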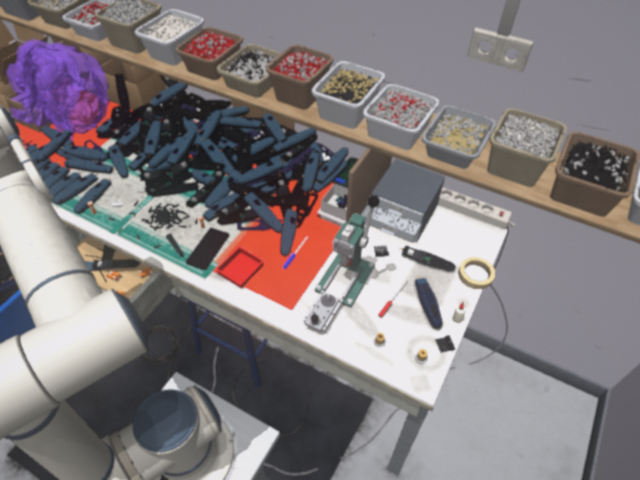

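View pics/side0.png

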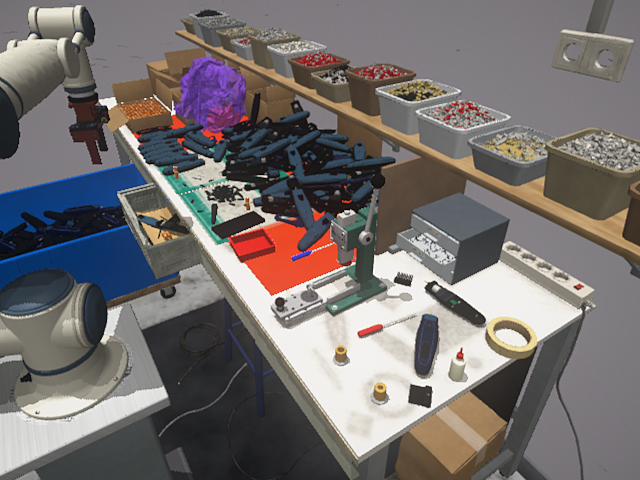

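View pics/wrist0.png

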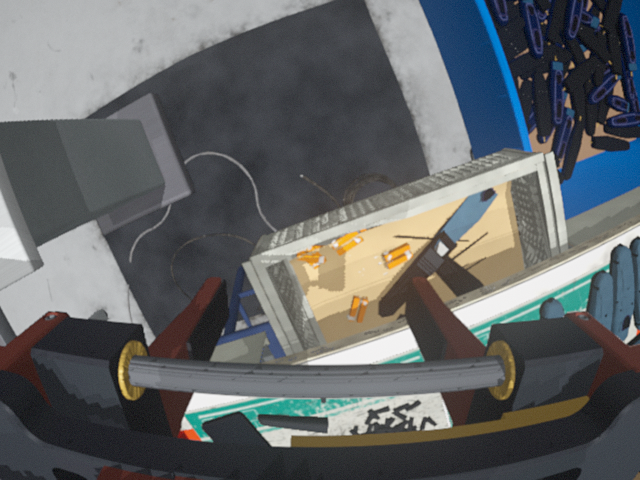

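The scene view shows sleeves at about (380,339) and (422,355), the tray at (240,267), the slide with its knob near (315,320), and the lever ball at (373,200). The side view shows sleeves at (341,354) and (380,392), the tray at (252,245), the knob near (280,303), and the ball at (378,181). The wrist view is over the drawer and shows nothing useful.

```bash
cat > h.py <<'E'
import numpy as np,cv2
from scipy.spatial.transform import Rotation as Rn
from station import env
def ray(c,u,v):
    K=c["intrinsics"];d=np.array([(u-K[0,2])/K[0,0],(v-K[1,2])/K[1,1],1.])
    if c.get("fish"):
        r=np.hypot(d[0],d[1]);d=np.array([d[0]/r*np.sin(r),d[1]/r*np.sin(r),np.cos(r)])
    R=np.array(c["R"]);return -R.T@c["t"],R.T@(d/np.linalg.norm(d))
def onz(c,u,v,z):
    o,d=ray(c,u,v);return o+d*(z-o[2])/d[2]
def tri(*obs):
    A=np.zeros((3,3));b=np.zeros(3);L=[ray(*o) for o in obs]
    for o,d in L:
        P=np.eye(3)-np.outer(d,d);A+=P;b+=P@o
    X=np.linalg.solve(A,b);return X,[round(float(np.linalg.norm((np.eye(3)-np.outer(d,d))@(X-o))),1) for o,d in L]
def cam(n,save=None):
    c=dict(env.camera(n));c["fish"]=n=="wrist"
    if save: cv2.imwrite(f"pics/{save}.png",c["image"])
    return c
def proj(c,X):
    p=np.array(c["R"])@X+c["t"];K=c["intrinsics"]
    if c.get("fish"):
        r=np.hypot(p[0],p[1]);p=np.array([p[0]/r*np.arctan2(r,p[2]),p[1]/r*np.arctan2(r,p[2]),1])
    return K[0,0]*p[0]/p[2]+K[0,2],K[1,1]*p[1]/p[2]+K[1,2]
def blobs(im,lo,hi,amin=30,roi=None):
    m=cv2.inRange(cv2.cvtColor(im,cv2.COLOR_BGR2HSV),lo,hi)
    if roi: 
        k=np.zeros_like(m);k[roi[1]:roi[3],roi[0]:roi[2]]=255;m&=k
    n,l,s,c=cv2.connectedComponentsWithStats(m)
    return [(c[i].round(1).tolist(),s[i].tolist()) for i in range(1,n) if s[i][4]>=amin]
def go(X,q=None):
    "shift in tool axes from measured pose to target TCP X (and world quat)"
    s=env.state();R=Rn.from_quat(s["tool_rot"]);return R.inv().apply(np.array(X)-s["ee_pos"])
E
python3 - <<'E'
from h import *
S=cam("scene");D=cam("side")
print(blobs(S["image"],(10,90,60),(30,255,255),15,(300,300,470,400)))
print(blobs(D["image"],(10,90,60),(30,255,255),15,(300,320,420,420)))
print(blobs(S["image"],(0,150,80),(6,255,255),50,(210,240,270,295)),blobs(D["image"],(0,150,80),(6,255,255),50,(220,220,285,265)))
print("a",tri((S,380,337),(D,341,351)),"b",tri((S,422,353),(D,380,389)))
print("tray",tri((S,240,267),(D,252,245)),"ball",tri((S,373,200),(D,378,181)))
a=cv2.resize(S["image"][180:340,290:410],(450,600),interpolation=cv2.INTER_CUBIC)
b=cv2.resize(D["image"][165:335,262:402],(350,425),interpolation=cv2.INTER_CUBIC)
o=np.zeros((600,800,3),np.uint8);o[:,:450]=a;o[:425,450:]=b;cv2.imwrite("pics/c1.png",o)
E
```

```text
[([379.7, 337.8], [377, 334, 7, 9, 52]), ([422.1, 354.1], [419, 350, 8, 10, 61])]
[([340.5, 353.4], [336, 346, 11, 16, 150]), ([379.7, 391.3], [374, 382, 12, 19, 183])]
[([248.3, 264.9], [215, 240, 55, 55, 2133])] [([260.7, 245.8], [228, 222, 57, 43, 1768])]
a (array([ 488.81992188, -265.91212718,   21.48142926]), [0.7, 0.7]) b (array([ 500.82426764, -381.60195396,   18.39203876]), [0.1, 0.1])
tray (array([505.02438011, 203.84370987,   7.26833395]), [0.3, 0.3]) ball (array([ 672.65168301, -129.89186406,  311.7119429 ]), [0.2, 0.2])
```

View pics/c1.png

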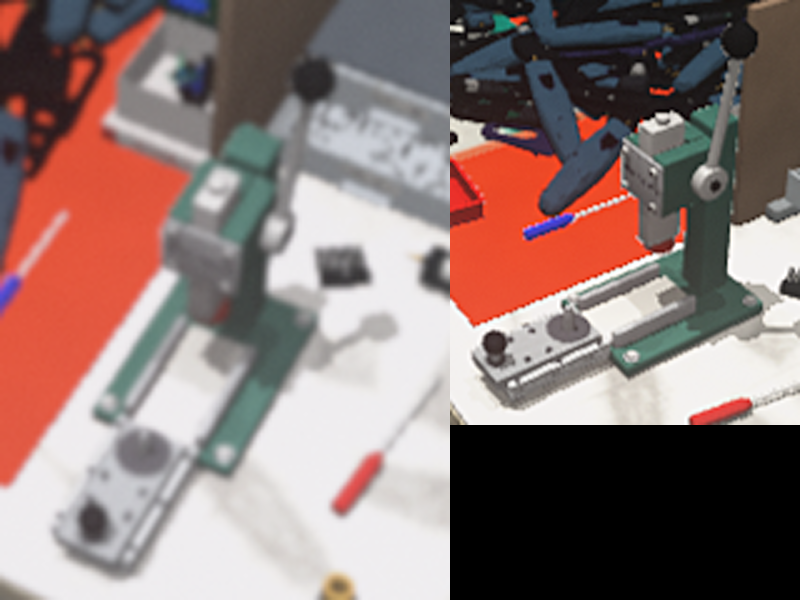

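The crop shows the knob at scene (315.3,317.9) and side (279.6,302.2), the pin on its dark disc near scene (328.7,300) and side (311.6,295), and the ball at scene (373.7,200.8) and side (377.2,180.6). The slide is pulled out.

```bash
python3 - <<'E'
from h import *
S=cam("scene");D=cam("side");W=cam("wrist")
k=tri((S,315.3,317.9),(D,279.6,302.2));p=tri((S,328.7,299.5),(D,311.6,294));b=tri((S,373.7,200.8),(D,377.2,180.6))
print("knob",k,"pin",p,"ball",b)
d=(p[0]-k[0])[:2];print(d,np.hypot(*d),np.arctan2(d[1],d[0]))
print("cam",-W["R"].T@W["t"], Rn.from_quat(env.state()["tool_rot"]).as_matrix().round(3))
print(go([470,-330,230]))
E
```

```text
knob (array([437.20295343, -95.22412488,  53.37465048]), [0.5, 0.5]) pin (array([522.32651321, -91.82922779,  31.91021079]), [2.5, 2.5]) ball (array([ 666.69635062, -134.17072961,  316.23924304]), [0.3, 0.3])
[85.12355978  3.39489709] 85.19123051388435 0.03986086664087322
cam [139.07248508 589.1784635  385.58686389] [[-0.935  0.354 -0.   ]
 [ 0.354  0.935 -0.   ]
 [ 0.    -0.    -1.   ]]
[-556.42359114 -742.21883233   -7.3317547 ]
```

The manual's scale: shifts go in shares of 400 mm and turns go in shares of pi rad. Converting my numbers, -37 mm / 400 = -0.0925, -10 mm / 400 = -0.025, -0.1 rad / 3.1416 = -0.0318.

```bash
echo '[[[88,0,0,0,0,0,-0.0318],[88,0,0,0,0,0,-0.0318],[88,-0.0225,-0.0925,0,0,0,-0.0318],[88,-0.0225,-0.0925,0,0,0,-0.0318],[88,-0.025,-0.0925,0,0,0,0],[88,-0.025,-0.0925,0,0,0,0],[88,-0.025,-0.0925,0,0,0,0],[88,-0.025,-0.0925,0,0,0,0],[88,-0.025,-0.0925,0,0,0,0],[88,-0.025,-0.0925,0,0,0,0]]]' > rows.txt && python3 shift.py rows.txt
echo '[[[88,-0.025,-0.0925,0,0,0,0],[88,-0.025,-0.0925,0,0,0,0],[88,-0.025,-0.0925,0,0,0,0],[88,-0.025,-0.0925,0,0,0,0],[88,-0.025,-0.0925,0,0,0,0],[88,-0.025,-0.0925,0,0,0,0],[88,-0.025,-0.0925,0,0,0,0],[88,-0.025,-0.0925,0,0,0,0],[88,-0.025,-0.0925,0,0,0,0],[88,-0.025,-0.0925,0,0,0,0]]]' > rows.txt && python3 shift.py rows.txt
echo '[[[88,-0.025,-0.0925,0.025,0,0,0],[88,-0.025,-0.0925,0.025,0,0,0],[88,-0.025,-0.0925,0.025,0,0,0],[88,-0.025,-0.0925,0.025,0,0,0],[88,0,0,0.075,0,0,0],[88,0,0,0,0,0,0],[88,0,0,0,0,0,0]]]' > rows.txt && python3 shift.py rows.txt
python3 - <<'E'
from h import *
print(env.state()["ee_pos"],env.state()["qpos"]);cam("wrist","w1")
E
```

```text
t: 1.23
ee_pos: [290.4, 264.5, 222.8]
tool_rot: [-0.019, 1.0, 0.0, 0.0]
contact_force: [0.5, 0.4, 0.7]
opening: 87.9
finger_force: 0.0
t: 2.07
ee_pos: [404.6, -101.9, 223.0]
tool_rot: [-0.019, 1.0, -0.0, 0.001]
contact_force: [0.7, 0.4, 0.9]
opening: 87.9
finger_force: 0.0
t: 2.65
ee_pos: [449.0, -245.5, 150.9]
tool_rot: [-0.019, 1.0, 0.001, -0.002]
contact_force: [-0.4, 0.1, 0.4]
opening: 87.5
finger_force: 0.0
[ 449.01743242 -245.48684117  150.90517028] [-5.67021392e-01 -1.45341749e-01  1.58957219e+00  3.11401787e-04
  1.70221614e+00 -2.17534173e+00]
```

View pics/w1.png

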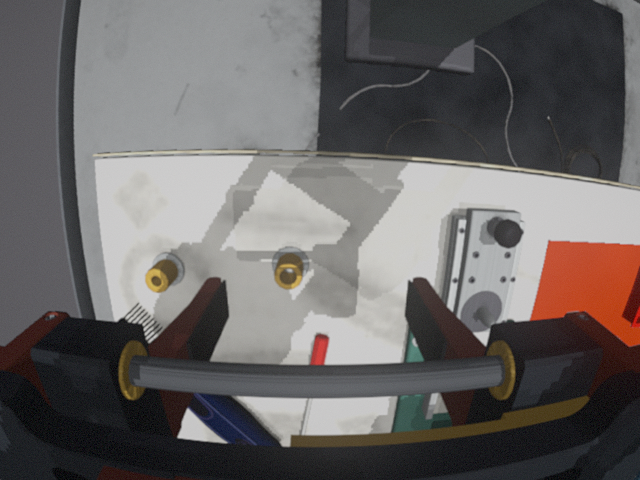

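The wrist view shows the sleeves at about (290,270) and (158,280), with the nearer one's bore looking wider. The knob is at (509,233) and the pin disc at (481,308). I'll zoom in on all three.

```bash
python3 - <<'E'
from h import *
im=cv2.imread("pics/w1.png")
o=np.zeros((600,800,3),np.uint8)
f=lambda x0,y0,w,h,W,H:cv2.resize(im[y0:y0+h,x0:x0+w],(W,H),interpolation=cv2.INTER_CUBIC)
o[:300,:400]=f(258,240,64,48,400,300);o[:300,400:]=f(130,250,64,48,400,300);o[300:,:500]=f(430,205,100,60,500,300);o[300:,500:]=f(450,285,60,60,300,300)
cv2.imwrite("pics/c2.png",o)
E
```

```text
(no output)
```

View pics/c2.png

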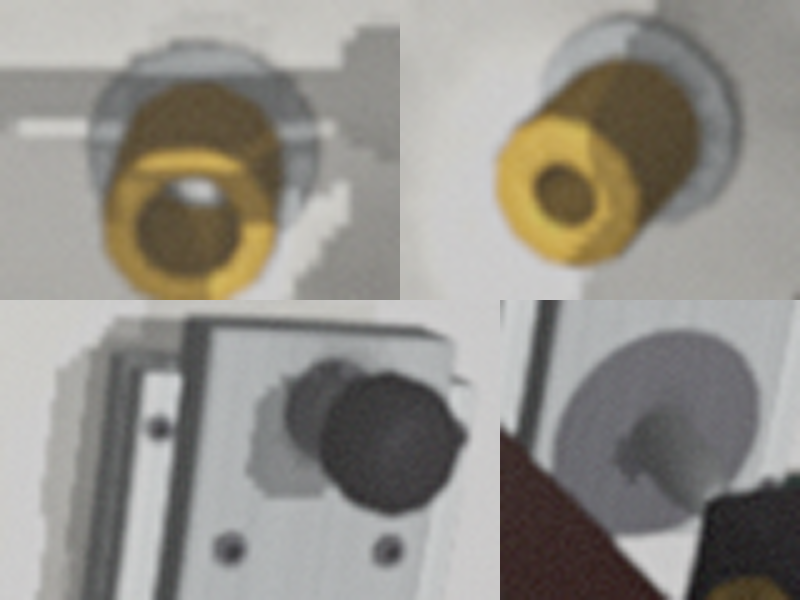

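The good sleeve is the near one at (288,276): its bore is about 0.6 of the outside diameter. The other, at (157,280), has about 0.45 and is tight. The knob is at (508.4,233.6) and the pin foot's disc centre at (481.4,311.4).

```bash
python3 - <<'E'
from h import *
W=cam("wrist");S=cam("scene");D=cam("side")
print("cam",-W["R"].T@W["t"])
for n,u,z in [("good top",(288.4,275.7),32),("good fl",(290.5,263),4),("tight top",(156.9,280.4),32),("tight fl",(168.8,268.9),4),("knob",(508.4,233.6),55),("pin disc",(481.4,311.4),33)]:
    print(n,onz(W,*u,z).round(1))
print("knob tri",tri((W,508.4,233.6),(S,315.3,317.9),(D,279.6,302.2)),tri((W,508.4,233.6),(D,279.6,302.2)))
print("foot tri",tri((W,481.4,311.4),(S,328.7,300.5),(D,311.6,295.8)))
print("good body tri",tri((S,379.7,337.8),(D,340.5,353.4)),"tight",tri((S,422.1,354.1),(D,379.7,391.3)))
# tray: red, separate from orange mat by hue: print hue stats
for c,p in((S,(240,267)),(D,(252,245)),(S,(290,280)),(D,(310,275))):
    h=cv2.cvtColor(c["image"],cv2.COLOR_BGR2HSV);print(h[p[1]-2:p[1]+2,p[0]-2:p[0]+2].reshape(-1,3).mean(0))
print("S-tray px of rough",proj(S,np.array([505,204,7])))
E
```

```text
cam [ 371.62251706 -248.43067845  316.37095296]
good top [ 488.9 -267.2   32. ]
good fl [ 488.1 -267.3    4. ]
tight top [ 500.  -385.1   32. ]
tight fl [ 499.7 -384.3    4. ]
knob [439.2 -91.6  55. ]
pin disc [520.  -90.5  33. ]
knob tri (array([438.34919382, -93.3173323 ,  52.85662955]), [2.8, 1.6, 1.6]) (array([442.939534  , -82.61464384,  40.20963266]), [0.1, 0.1])
foot tri (array([522.66211432, -90.21531535,  26.57684429]), [2.9, 3.1, 2.4])
good body tri (array([ 488.9837126 , -265.31332829,   14.43156581]), [0.3, 0.3]) tight (array([ 499.88437176, -382.84419144,   14.01395796]), [0.5, 0.5])
[ 20.625   10.625  235.0625]
[  1.     206.8125 234.6875]
[ 20.6875  15.25   219.1875]
[80.4375 32.3125 73.5625]
S-tray px of rough (np.float64(240.00478410687404), np.float64(266.94822810878486))
```

Converted, 20 mm / 400 = 0.05, -13 mm / 400 = -0.0325.

```bash
echo '[[[70,-0.0325,-0.02,0.05,0,0,0],[70,-0.0325,-0.02,0.05,0,0,0],[70,-0.0325,-0.0175,0.05,0,0,0],[70,0,0,0.05,0,0,0],[70,0,0,0.05,0,0,0],[70,0,0,0.025,0,0,0],[70,0,0,0,0,0,0]]]' > rows.txt && python3 shift.py rows.txt 20
python3 - <<'E'
from h import *
print(env.state()["ee_pos"],go([488.6,-267,8]))
W=cam("wrist","w2")
print(blobs(W["image"],(10,90,60),(30,255,255),100,(230,150,400,330)))
E
```

```text
t: 3.43
ee_pos: [489.3, -266.4, 41.2]
tool_rot: [-0.02, 1.0, 0.001, -0.001]
contact_force: [-0.7, 0.3, 1.0]
opening: 70.2
finger_force: 0.0
[ 489.2653855  -266.43635559   41.21177306] [ 0.6140439  -0.5877231  33.21234461]
[([315.0, 277.7], [293, 249, 45, 56, 1963])]
```

Converted, 15 mm / 400 = 0.0375, 12 mm / 400 = 0.03.

```bash
echo '[[[70,0,0,0.0375,0,0,0],[70,0,0,0.03,0,0,0],[70,0,0,0.0125,0,0,0],[70,0,0,0,0,0,0],[22,0,0,0,0,0,0],[22,0,0,0,0,0,0],[22,0,0,0,0,0,0],[22,0,0,0,0,0,0],[22,0,0,0,0,0,0],[22,0,0,0,0,0,0]]]' > rows.txt && python3 shift.py rows.txt 25
echo '[[[22,0,0,0,0,0,0],[22,0,0,0,0,0,0],[22,0,0,-0.025,0,0,0],[22,0,0,-0.05,0,0,0],[22,0,0,-0.075,0,0,0],[22,0,0,-0.075,0,0,0],[22,0,0,-0.05,0,0,0],[22,0,0,0,0,0,0],[22,0,0,0,0,0,0]]]' > rows.txt && python3 shift.py rows.txt
python3 - <<'E'
from h import *
W=cam("wrist");im=W["image"];print(env.state()["ee_pos"])
print(blobs(im,(10,90,60),(30,255,255),100,(230,150,400,330)))
D=cam("side")
o=np.zeros((600,800,3),np.uint8)
o[:360,:400]=cv2.resize(im[200:344,236:396],(400,360),interpolation=cv2.INTER_CUBIC)
o[:360,400:]=cv2.resize(D["image"][230:374,270:430],(400,360),interpolation=cv2.INTER_CUBIC)
cv2.imwrite("pics/c3.png",o[:360])
E
```

```text
t: 4.32
ee_pos: [490.1, -267.7, 10.9]
tool_rot: [-0.019, 1.0, -0.0, 0.0]
contact_force: [-0.2, -0.8, 0.6]
opening: 33.6
finger_force: 0.0
t: 5.07
ee_pos: [490.6, -268.0, 122.4]
tool_rot: [-0.019, 1.0, -0.001, 0.001]
contact_force: [0.0, -0.5, -1.1]
opening: 23.5
finger_force: 25.0
[ 489.86737272 -267.51130153  120.32318933]
[([316.3, 300.2], [289, 267, 55, 63, 2829])]
```

View pics/c3.png

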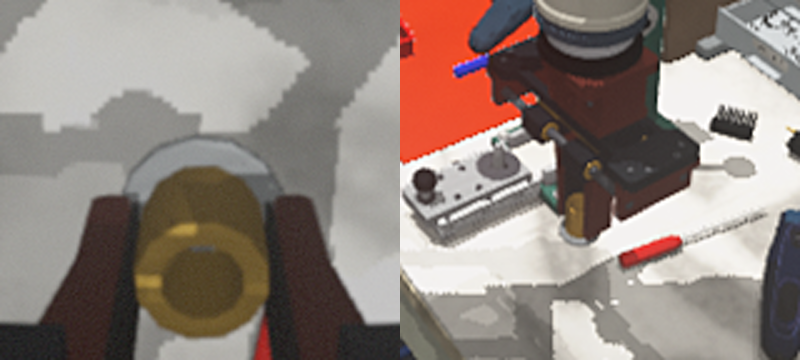

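The left crop shows the good sleeve held squarely between the pads, rim centre at about wrist (317,313). The side crop shows it hanging straight with the pin clear. Next I'll look at the pin from just past it.

Converted, 35 mm / 400 = 0.0875, 34 mm / 400 = 0.085.

```bash
echo '[[[22,-0.0275,0.0875,-0.01,0,0,0],[22,-0.0275,0.0875,-0.01,0,0,0],[22,-0.0275,0.0875,-0.01,0,0,0],[22,-0.0275,0.0875,-0.01,0,0,0],[22,-0.03,0.085,-0.01,0,0,0],[22,0,0,0,0,0,0],[22,0,0,0,0,0,0]]]' > rows.txt && python3 shift.py rows.txt
python3 - <<'E'
from h import *
W=cam("wrist");im=W["image"];s=env.state();print(s["ee_pos"],s["tool_rot"],-W["R"].T@W["t"])
S=cam("scene");D=cam("side")
for X in ([521,-90.5,33],[521,-90.5,59]): print(proj(W,np.array(X)))
o=np.zeros((600,800,3),np.uint8)
o[:600,:400]=cv2.resize(im[180:330,266:366],(400,600),interpolation=cv2.INTER_CUBIC)
o[:400,400:]=cv2.resize(D["image"][255:335,270:350],(400,400),interpolation=cv2.INTER_CUBIC)
cv2.imwrite("pics/c4.png",o)
E
```

```text
t: 5.75
ee_pos: [538.9, -89.7, 138.7]
tool_rot: [-0.021, 1.0, 0.0, -0.002]
contact_force: [-0.1, 0.2, -0.7]
opening: 23.8
finger_force: 25.0
[538.57933104 -91.05846343 138.67429784] [-1.99509916e-02  9.99799649e-01  1.23019609e-04 -1.61384738e-03] [461.03383532 -92.91828905 302.13097501]
(np.float64(316.334894880298), np.float64(213.74102973266207))
(np.float64(316.3305277321683), np.float64(222.13980319267375))
```

View pics/c4.png

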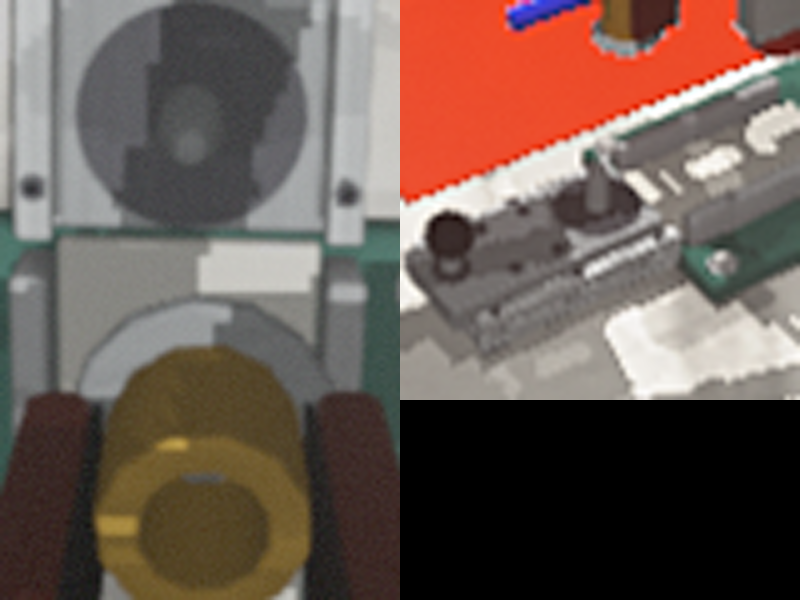

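The wrist crop shows the disc centre at (314,208.8), the pin nose at (313.5,217.5) and the held sleeve's rim centre at (316.8,310.5). The side crop shows the pin foot at (309.4,297.6) and nose at (309.4,287).

```bash
python3 - <<'E'
from h import *
W=cam("wrist");D=cam("side");s=env.state();T=s["ee_pos"];print(T)
print("disc",onz(W,314,208.75,33),"nose",onz(W,313.5,217.5,59),"tri",tri((W,314,208.75),(D,309.4,297.6)),tri((W,313.5,217.5),(D,309.4,287)))
for dz in(22,24):print("rim",onz(W,316.75,310.5,T[2]+dz)-T)
print("flange circ",onz(W,(78/4+266+332/4+266)/2,300/4+180,T[2]-5)-T)
E
```

```text
[538.67376857 -92.77770213 139.73680694]
disc [517.06032824 -95.01599293  33.        ] nose [517.63577865 -95.15673753  59.        ] tri (array([517.38278982, -94.73065858,  27.69301808]), [0.8, 0.8]) (array([516.98883214, -95.10938261,  61.16741689]), [0.1, 0.1])
rim [-4.80547295  0.36105163 22.        ]
rim [-5.84666165  0.32213319 24.        ]
flange circ [-20.50459302   0.03544702  -5.        ]
```

Converted, 20 mm / 400 = 0.05, 10 mm / 400 = 0.025.

```bash
echo '[[[22,0.0225,-0.0025,0,0,0,0],[22,0.0235,-0.002,0.025,0,0,0],[22,0,0,0.05,0,0,0],[22,0,0,0.05,0,0,0],[22,0,0,0.025,0,0,0],[22,0,0,0.0125,0,0,0],[22,0,0,0,0,0,0],[22,0,0,0,0,0,0]]]' > rows.txt && python3 shift.py rows.txt
python3 - <<'E'
from h import *
L=[]
for i in range(6):
    D=cam("side");s=env.state();L.append(np.r_[s["ee_pos"],s["contact_force"]])
print(np.mean(L,0).round(2),np.std(L,0).round(2))
S=cam("scene");im=D["image"]
o=np.zeros((300,600,3),np.uint8)
o[:,:300]=cv2.resize(im[250:310,280:340],(300,300),interpolation=cv2.INTER_CUBIC)
o[:,300:]=cv2.resize(S["image"][260:320,300:360],(300,300),interpolation=cv2.INTER_CUBIC)
cv2.imwrite("pics/c5.png",o)
for c in(S,D):print(proj(c,np.array([518,-95,59])))
E
```

```text
t: 6.67
ee_pos: [521.1, -94.4, 76.3]
tool_rot: [-0.019, 1.0, -0.0, 0.0]
contact_force: [0.4, -0.6, -0.0]
opening: 23.6
finger_force: 25.0
[ 5.2155e+02 -9.4270e+01  7.6840e+01  2.1000e-01 -4.0000e-02 -1.2900e+00] [0.09 0.09 0.21 0.36 0.35 0.31]
(np.float64(329.5324991209888), np.float64(294.90907261349025))
(np.float64(309.8137515366328), np.float64(287.5046206479982))
```

View pics/c5.png

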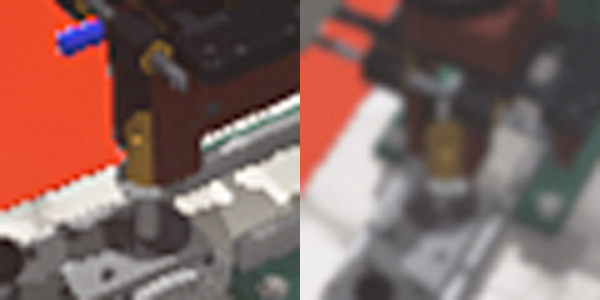

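The side crop shows the sleeve just above the pin, possibly a few mm to its right. The scene crop shows brass and pin in line at about (329,290). I'll lower gently and watch the force.

```bash
for i in 1 2 3; do echo '[[[22,0,0,0.005,0,0,0],[22,0,0,0.005,0,0,0],[22,0,0,0,0,0,0]]]' > rows.txt && python3 shift.py rows.txt | egrep 'ee_pos|contact'; python3 -c "
from h import *
L=[]
for i in range(2): cam('side');L.append(np.r_[env.state()['ee_pos'],env.state()['contact_force']])
print(np.mean(L,0).round(2))"; done
```

```text
ee_pos: [520.7, -94.0, 71.0]
contact_force: [0.2, -0.3, -1.8]
[ 5.2075e+02 -9.4020e+01  7.1240e+01 -3.1000e-01 -1.4000e-01 -6.7000e-01]
ee_pos: [520.7, -94.0, 67.0]
contact_force: [-0.2, 0.7, -1.5]
[ 5.208e+02 -9.404e+01  6.733e+01 -2.400e-01 -1.200e-01 -1.160e+00]
ee_pos: [520.7, -94.0, 63.1]
contact_force: [0.1, -0.6, -0.9]
[ 5.2081e+02 -9.4060e+01  6.3340e+01 -2.9000e-01 -8.0000e-02 -1.1000e+00]
```

Converted, 2 mm / 400 = 0.005.

```bash
echo '[[[22,0,0,0.005,0,0,0],[22,0,0,0.005,0,0,0],[22,0,0,0,0,0,0]]]' > rows.txt && python3 shift.py rows.txt | egrep 'ee_pos|contact'
echo '[[[22,0,0,0.005,0,0,0],[22,0,0,0,0,0,0]]]' > rows.txt && python3 shift.py rows.txt | egrep 'ee_pos|contact'
echo '[[[22,0,0,0.005,0,0,0],[22,0,0,0,0,0,0]]]' > rows.txt && python3 shift.py rows.txt | egrep 'ee_pos|contact'
echo '[[[22,0,0,0.005,0,0,0],[22,0,0,0,0,0,0]]]' > rows.txt && python3 shift.py rows.txt | egrep 'ee_pos|contact'
```

```text
ee_pos: [520.7, -93.7, 59.1]
contact_force: [0.2, 1.5, -1.7]
ee_pos: [520.7, -93.7, 57.2]
contact_force: [-1.6, 2.3, -1.3]
ee_pos: [520.8, -93.6, 55.3]
contact_force: [-1.4, 3.7, -1.2]
ee_pos: [520.8, -93.7, 53.3]
contact_force: [-1.6, 4.3, 0.7]
```

Converted, 1 mm / 400 = 0.0025, 0.4 mm / 400 = 0.001.

```bash
echo '[[[22,0.001,0.0025,0,0,0,0],[22,0,0,0,0,0,0]]]' > rows.txt && python3 shift.py rows.txt | egrep 'ee_pos|contact'
echo '[[[22,0,0,0.005,0,0,0],[22,0,0,0,0,0,0]]]' > rows.txt && python3 shift.py rows.txt | egrep 'ee_pos|contact'
echo '[[[22,0,0,0.005,0,0,0],[22,0,0,0,0,0,0]]]' > rows.txt && python3 shift.py rows.txt | egrep 'ee_pos|contact'
```

```text
ee_pos: [520.6, -93.5, 53.5]
contact_force: [0.5, 1.4, -0.4]
ee_pos: [520.6, -93.5, 51.3]
contact_force: [0.7, 0.5, -0.7]
ee_pos: [520.4, -93.4, 49.2]
contact_force: [0.6, 0.8, -1.1]
```

Converted, 2 mm / 400 = 0.005.

```bash
echo '[[[22,0,0,0.005,0,0,0],[22,0,0,0.005,0,0,0],[22,0,0,0,0,0,0]]]' > rows.txt && python3 shift.py rows.txt | egrep 'ee_pos|contact'
echo '[[[22,0,0,0.0038,0,0,0],[22,0,0,0,0,0,0]]]' > rows.txt && python3 shift.py rows.txt | egrep 'ee_pos|contact'
echo '[[[22,0,0,0.0025,0,0,0],[22,0,0,0,0,0,0]]]' > rows.txt && python3 shift.py rows.txt | egrep 'ee_pos|contact'
echo '[[[22,0,0,0.0025,0,0,0],[22,0,0,0,0,0,0]]]' > rows.txt && python3 shift.py rows.txt | egrep 'ee_pos|contact'
```

```text
ee_pos: [520.3, -93.3, 45.0]
contact_force: [-0.1, 0.9, -0.8]
ee_pos: [520.6, -93.3, 44.2]
contact_force: [-0.5, 0.9, -1.1]
ee_pos: [520.9, -93.3, 44.2]
contact_force: [-2.1, 0.0, 4.9]
ee_pos: [521.4, -93.3, 44.1]
contact_force: [-2.1, 0.4, 8.3]
```

Converted, -36 mm / 400 = -0.09, -30 mm / 400 = -0.075.

```bash
echo '[[[70,0,0,-0.0025,0,0,0],[70,0,0,0,0,0,0],[70,0,0,0,0,0,0],[70,0,0,0,0,0,0],[70,0,0,-0.0375,0,0,0],[70,0,0,-0.075,0,0,0],[70,0,0,-0.05,0,0,0],[70,0.005,-0.09,0,0,0,0],[70,0.005,-0.09,0,0,0,0],[70,0.005,-0.09,0,0,0,0]]]' > rows.txt && python3 shift.py rows.txt
echo '[[[70,0.005,-0.09,0,0,0,0],[70,0.005,-0.09,0,0,0,0],[70,0.005,-0.09,0,0,0,0],[70,0.005,-0.09,0,0,0,0],[70,0.045,-0.075,0,0,0,0],[70,0,0,0,0,0,0],[70,0,0,0,0,0,0],[70,0,0,0,0,0,0]]]' > rows.txt && python3 shift.py rows.txt
python3 - <<'E'
from h import *
W=cam("wrist");im=W["image"];D=cam("side");S=cam("scene");s=env.state();print(s["ee_pos"],go([500,-384.5,11]))
b=blobs(im,(10,90,60),(30,255,255),100,(200,100,430,345));print(b)
print(onz(W,*b[0][0],20))
print("side brass",blobs(D["image"],(10,90,60),(30,255,255),15,(285,250,340,310)),[proj(D,np.array([518.5,-94,z])) for z in(37,65)])
print("scene brass",blobs(S["image"],(10,90,60),(30,255,255),15,(310,270,350,310)),[proj(S,np.array([518.5,-94,z])) for z in(37,65)])
o=np.zeros((300,600,3),np.uint8)
o[:,:300]=cv2.resize(D["image"][250:310,280:340],(300,300),interpolation=cv2.INTER_CUBIC)
o[:,300:]=cv2.resize(im[200:350,240:390],(300,300),interpolation=cv2.INTER_CUBIC)
cv2.imwrite("pics/c6.png",o)
E
```

```text
t: 10.9
ee_pos: [518.9, -202.1, 108.6]
tool_rot: [-0.02, 1.0, -0.0, 0.001]
contact_force: [0.4, -0.5, 1.1]
opening: 69.9
finger_force: 0.0
t: 11.57
ee_pos: [499.3, -375.8, 107.6]
tool_rot: [-0.019, 1.0, 0.001, -0.0]
contact_force: [1.4, 0.1, 0.4]
opening: 69.7
finger_force: 0.0
[ 499.91525314 -374.87571763  108.21043116] [ 0.31836379 -9.63729603 97.20865748]
[([304.3, 242.0], [287, 222, 35, 41, 1069])]
[ 498.29326311 -384.29937268   20.        ]
side brass [([309.8, 289.8], [305, 283, 10, 15, 124])] [(np.float64(309.9104449167207), np.float64(294.22847089087315)), (np.float64(309.7343646855342), np.float64(285.24659920533196))]
scene brass [] [(np.float64(329.14576976183764), np.float64(298.99821260698286)), (np.float64(329.34339900027646), np.float64(293.4180743934123))]
```

View pics/c6.png

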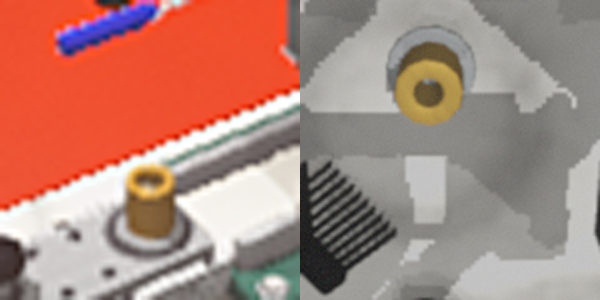

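The side crop shows the good sleeve seated flat on the slide. The wrist crop shows the tight sleeve at about (304,242), the comb safely beyond it.

Converted, 30 mm / 400 = 0.075, 25 mm / 400 = 0.0625.

```bash
echo '[[[56,0.0025,-0.0238,0.0375,0,0,0],[56,0,0,0.0625,0,0,0],[56,0,0,0.075,0,0,0],[56,0,0,0.0375,0,0,0],[56,0,0,0.02,0,0,0],[56,0,0,0.01,0,0,0],[22,0,0,0,0,0,0],[22,0,0,0,0,0,0],[22,0,0,0,0,0,0],[22,0,0,0,0,0,0]]]' > rows.txt && python3 shift.py rows.txt 25
echo '[[[22,0,0,0,0,0,0],[22,0,0,0,0,0,0],[22,0,0,-0.025,0,0,0],[22,0,0,-0.05,0,0,0],[22,0,0,-0.075,0,0,0],[22,0,0,-0.075,0,0,0],[22,0,0,-0.05,0,0,0],[22,0,0,0,0,0,0]]]' > rows.txt && python3 shift.py rows.txt
python3 - <<'E'
from h import *
W=cam("wrist","w7");b=blobs(W["image"],(10,90,60),(30,255,255),100,(230,150,400,345));print(b,env.state()["ee_pos"])
D=cam("side","s7")
# tray outline in side initial image: red pixels near (252,245) separated from the mat
im=cv2.imread("pics/side0.png");h=cv2.cvtColor(im,cv2.COLOR_BGR2HSV)
for p in((252,250),(252,238),(232,240),(270,240),(290,270),(290,235)):print(p,h[p[1],p[0]])
E
```

```text
t: 12.55
ee_pos: [499.4, -386.3, 12.8]
tool_rot: [-0.019, 1.0, -0.001, 0.001]
contact_force: [0.2, -0.4, 0.9]
opening: 32.8
finger_force: 0.0
t: 13.22
ee_pos: [500.5, -387.3, 128.4]
tool_rot: [-0.019, 1.0, -0.003, 0.004]
contact_force: [-0.1, -0.1, 1.2]
opening: 23.8
finger_force: 25.0
[([316.5, 302.8], [290, 269, 54, 68, 2896])] [ 499.85781407 -386.72529647  125.1940328 ]
(252, 250) [  1 206 236]
(252, 238) [  1 190 141]
(232, 240) [  1 189 155]
(270, 240) [  1 203 176]
(290, 270) [  5 204 238]
(290, 235) [  5 214 236]
```

```bash
python3 - <<'E'
from h import *
S=cam("scene");D=cam("side")
B={}
for n,c,roi,hi in(("side0",D,(215,215,300,270),3),("scene0",S,(205,235,280,300),3)):
    im=cv2.imread(f"pics/{n}.png");h=cv2.cvtColor(im,cv2.COLOR_BGR2HSV);m=cv2.inRange(h,(0,120,60),(hi,255,255))
    k=np.zeros_like(m);k[roi[1]:roi[3],roi[0]:roi[2]]=255;m=cv2.morphologyEx(m&k,cv2.MORPH_OPEN,np.ones((2,2)))
    ct=max(cv2.findContours(m,0,2)[0],key=cv2.contourArea);r=cv2.approxPolyDP(cv2.convexHull(ct),3,True)[:,0]
    print(n,cv2.contourArea(ct),r.tolist());print([onz(c,*p,26)[:2].round(0).tolist() for p in r],[onz(c,*p,0)[:2].round(0).tolist() for p in r])
print(go([505,204,130]))
E
```

```text
side0 973.0 [[266, 231], [276, 245], [274, 253], [241, 262], [229, 238]]
[[561.0, 221.0], [552.0, 143.0], [530.0, 112.0], [437.0, 124.0], [455.0, 247.0]] [[577.0, 257.0], [568.0, 176.0], [545.0, 144.0], [449.0, 157.0], [467.0, 283.0]]
scene0 1113.5 [[238, 247], [265, 260], [245, 287], [217, 273], [217, 268]]
[[554.0, 243.0], [553.0, 143.0], [442.0, 140.0], [443.0, 240.0], [458.0, 251.0]] [[570.0, 258.0], [568.0, 156.0], [455.0, 153.0], [456.0, 255.0], [471.0, 266.0]]
[-29.44311171 588.43662978  -9.70631728]
```

The manual's scale: shifts go in shares of 400 mm and turns go in shares of pi rad. Converting my numbers, 38 mm / 400 = 0.095, 30 mm / 400 = 0.075.

```bash
echo '[[[22,-0.0045,0.075,-0.0125,0,0,0],[22,-0.0045,0.095,-0.0125,0,0,0],[22,-0.0045,0.095,0,0,0,0],[22,-0.0045,0.095,0,0,0,0],[22,-0.0045,0.095,0,0,0,0],[22,-0.0045,0.095,0,0,0,0],[22,-0.0045,0.095,0,0,0,0],[22,-0.0045,0.095,0,0,0,0],[22,-0.0045,0.095,0,0,0,0],[22,-0.0045,0.095,0,0,0,0]]]' > rows.txt && python3 shift.py rows.txt
echo '[[[22,-0.0045,0.095,0,0,0,0],[22,-0.0045,0.095,0,0,0,0],[22,-0.0045,0.095,0,0,0,0],[22,-0.0045,0.095,0,0,0,0],[22,0,0.095,0,0,0,0],[22,0,0.05,0,0,0,0],[22,0,0,0,0,0,0],[22,0,0,0,0,0,0]]]' > rows.txt && python3 shift.py rows.txt
python3 - <<'E'
from h import *
W=cam("wrist","w8");print(env.state()["ee_pos"],go([503,193,20]))
im=W["image"];h=cv2.cvtColor(im,cv2.COLOR_BGR2HSV);m=cv2.inRange(h,(0,120,50),(3,255,255));m[330:]=0;m[:100]=0;m[:,:150]=0;m[:,520:]=0
for ct in cv2.findContours(m,0,2)[0]:
    if cv2.contourArea(ct)>150:
        r=cv2.approxPolyDP(cv2.convexHull(ct),4,True)[:,0];print(cv2.contourArea(ct),r.tolist(),[onz(W,*p,26)[:2].round(0).tolist() for p in r])
E
```

```text
t: 14.25
ee_pos: [501.1, -11.4, 128.9]
tool_rot: [-0.019, 1.0, 0.0, -0.002]
contact_force: [-0.1, -0.2, -0.6]
opening: 23.6
finger_force: 25.0
t: 14.92
ee_pos: [500.6, 197.3, 128.9]
tool_rot: [-0.02, 1.0, -0.001, -0.002]
contact_force: [-0.4, -0.6, -0.6]
opening: 23.5
finger_force: 25.0
[500.91447397 196.32457525 129.35748152] [ -2.26947933  -3.23172848 109.35660189]
14333.5 [[263, 162], [399, 182], [372, 312], [274, 309], [249, 299]] [[445.0, 156.0], [455.0, 256.0], [561.0, 245.0], [561.0, 165.0], [554.0, 145.0]]
```

Converted, 30 mm / 400 = 0.075, 25 mm / 400 = 0.0625.

```bash
echo '[[[22,-0.0075,0.0063,0.0625,0,0,0],[22,0,0,0.075,0,0,0],[22,0,0,0.075,0,0,0],[22,0,0,0.0375,0,0,0],[22,0,0,0.02,0,0,0],[22,0,0,0.01,0,0,0],[22,0,0,0,0,0,0]]]' > rows.txt && python3 shift.py rows.txt
echo '[[[22,0,0,0.0038,0,0,0],[22,0,0,0,0,0,0]]]' > rows.txt && python3 shift.py rows.txt | egrep 'ee|cont'
```

```text
t: 15.55
ee_pos: [504.5, 198.5, 18.7]
tool_rot: [-0.018, 1.0, -0.0, -0.0]
contact_force: [0.9, 0.1, -0.7]
opening: 23.5
finger_force: 25.0
ee_pos: [505.5, 199.5, 19.1]
contact_force: [0.0, 0.2, 0.5]
```

Converted, 1.5 mm / 400 = 0.0038.

```bash
echo '[[[22,0,0,0.0038,0,0,0],[22,0,0,0,0,0,0]]]' > rows.txt && python3 shift.py rows.txt | egrep 'ee|cont'
echo '[[[22,0,0,0.0038,0,0,0],[22,0,0,0,0,0,0]]]' > rows.txt && python3 shift.py rows.txt | egrep 'ee|cont'
```

```text
ee_pos: [505.0, 199.7, 16.9]
contact_force: [-0.3, -0.2, -0.1]
ee_pos: [505.0, 199.7, 15.3]
contact_force: [0.3, 0.6, 1.4]
```

Converted, -36.6 mm / 400 = -0.0915, 9.9 mm / 400 = 0.0248.

```bash
echo '[[[46,0,0,0,0,0,0],[46,0,0,0,0,0,0],[46,0,0,0,0,0,0],[46,0,0,-0.0375,0,0,0],[46,0,0,-0.0875,0,0,0],[46,0,0,-0.0875,0,0,0],[46,0,0,-0.0375,0,0,0],[46,0.0248,-0.0915,0,0,0,0],[46,0.0248,-0.0915,0,0,0,0],[46,0.0248,-0.0915,0,0,0,0]]]' > rows.txt && python3 shift.py rows.txt
echo '[[[60,0.0248,-0.0915,0,0,0,0],[60,0.0248,-0.0915,0,0,0,0],[60,0.0248,-0.0915,0,0,0,0],[60,0.0248,-0.0915,0,0,0,0],[60,0.0248,-0.0915,0,0,0,0],[60,0,0,0,0,0,0],[60,0,0,0,0,0,0],[60,0,0,0,0,0,0]]]' > rows.txt && python3 shift.py rows.txt
python3 - <<'E'
from h import *
W=cam("wrist","w9");D=cam("side","s9");S=cam("scene","sc9");print(env.state()["ee_pos"])
print("tray brass",blobs(S["image"],(10,90,60),(30,255,255),10,(205,235,280,300)),blobs(D["image"],(10,90,60),(30,255,255),10,(215,215,290,270)))
b=[x for x in blobs(W["image"],(0,0,0),(180,255,75),200,(230,150,400,345)) if x[1][4]<9000];print(b)
for x in b:print(onz(W,*x[0],55))
print("exp",proj(W,np.array([438.5,-96.5,55])),"brass",blobs(W["image"],(10,90,60),(30,255,255),100,(200,100,430,345)))
o=np.zeros((480,800,3),np.uint8);o[:,:440]=cv2.resize(W["image"][130:370,206:426],(440,480));o[:300,440:800]=cv2.resize(D["image"][215:275,215:287],(360,300),interpolation=cv2.INTER_CUBIC)
cv2.imwrite("pics/c9.png",o)
E
```

```text
t: 16.88
ee_pos: [478.7, 88.0, 114.9]
tool_rot: [-0.02, 1.0, -0.0, 0.0]
contact_force: [0.6, -0.4, 0.4]
opening: 45.9
finger_force: 0.0
t: 17.55
ee_pos: [436.6, -95.7, 114.6]
tool_rot: [-0.019, 1.0, 0.0, 0.0]
contact_force: [0.4, 0.0, 0.3]
opening: 60.2
finger_force: 0.0
[436.90691008 -94.77992048 114.5616538 ]
tray brass [] [([250.0, 244.7], [248, 240, 6, 9, 30]), ([257.9, 243.3], [255, 241, 7, 7, 22]), ([278.0, 265.1], [276, 262, 5, 7, 17])]
[([335.4, 158.6], [263, 150, 137, 21, 2438]), ([318.8, 258.6], [302, 239, 35, 39, 1032]), ([241.3, 313.2], [230, 281, 26, 64, 1389]), ([389.1, 316.2], [379, 282, 21, 63, 965])]
[374.36904675 -86.66256178  55.        ]
[437.79203232 -94.16726034  55.        ]
[ 479.73306588 -145.6481683    55.        ]
[478.34097023 -44.23045071  55.        ]
exp (np.float64(315.09676402524514), np.float64(259.5201240478809)) brass []
```

Converted, 25 mm / 400 = 0.0625, 20 mm / 400 = 0.05.

```bash
echo '[[[46,-0.0025,0.0015,0.05,0,0,0],[46,0,0,0.0625,0,0,0],[46,0,0,0.0375,0,0,0],[46,0,0,0.02,0,0,0],[46,0,0,0.01,0,0,0],[22,0,0,0,0,0,0],[22,0,0,0,0,0,0],[22,0,0,0,0,0,0],[22,0,0,0,0,0,0],[22,0,0,0,0,0,0]]]' > rows.txt && python3 shift.py rows.txt 10
echo '[[[20,0,0,0,0,0,0],[20,0,0,0,0,0,0],[20,-0.0075,0,0,0,0,0],[20,-0.02,0,0,0,0,0],[20,0,0,0,0,0,0]]]' > rows.txt && python3 shift.py rows.txt
```

```text
t: 18.53
ee_pos: [438.3, -94.4, 43.8]
tool_rot: [-0.019, 1.0, 0.001, 0.001]
contact_force: [0.1, 6.2, 3.0]
opening: 22.5
finger_force: 3.0
t: 18.95
ee_pos: [449.7, -94.0, 43.8]
tool_rot: [-0.019, 1.0, 0.001, 0.001]
contact_force: [1.9, 6.0, 2.8]
opening: 21.6
finger_force: 10.0
```

Converted, -15 mm / 400 = -0.0375, -10 mm / 400 = -0.025.

```bash
echo '[[[20,-0.025,0.0015,0,0,0,0],[20,-0.0375,0,0,0,0,0],[20,-0.0375,0,0,0,0,0],[20,0,0,0,0,0,0]]]' > rows.txt && python3 shift.py rows.txt | egrep 'ee_pos|cont|open'
echo '[[[20,-0.0375,0,0,0,0,0],[20,-0.0375,0,0,0,0,0],[20,-0.025,0,0,0,0,0],[20,0,0,0,0,0,0]]]' > rows.txt && python3 shift.py rows.txt| egrep 'ee_pos|cont|open'
python3 - <<'E'
from h import *
W=cam("wrist","w10");D=cam("side","s10");print(env.state()["ee_pos"])
print(blobs(D["image"],(10,90,60),(30,255,255),15,(300,220,400,310)))
E
```

```text
ee_pos: [490.8, -93.1, 43.8]
contact_force: [3.3, -0.3, 2.4]
opening: 21.9
ee_pos: [530.0, -92.4, 43.8]
contact_force: [2.2, -3.2, 3.2]
opening: 22.2
[529.26284809 -92.35518973  43.75256229]
[([302.2, 256.1], [300, 252, 7, 8, 24]), ([312.8, 270.7], [310, 268, 7, 7, 23]), ([341.6, 280.8], [336, 278, 10, 6, 37])]
```

Converted, -4 mm / 400 = -0.01, -0.5 mm / 400 = -0.0013.

```bash
echo '[[[20,-0.01,-0.0013,0,0,0,0],[20,-0.01,0,0,0,0,0],[20,0,0,0,0,0,0]]]' > rows.txt && python3 shift.py rows.txt | egrep 'ee_pos|cont|open'
echo '[[[20,-0.0075,0,0,0,0,0],[20,0,0,0,0,0,0]]]' > rows.txt && python3 shift.py rows.txt| egrep 'ee_pos|cont|open'
echo '[[[20,-0.0075,0,0,0,0,0],[20,0,0,0,0,0,0]]]' > rows.txt && python3 shift.py rows.txt| egrep 'ee_pos|cont|open'
echo '[[[20,-0.005,0,0,0,0,0],[20,0,0,0,0,0,0]]]' > rows.txt && python3 shift.py rows.txt| egrep 'ee_pos|cont|open'
```

```text
ee_pos: [536.4, -92.2, 43.8]
contact_force: [0.2, -3.9, 4.7]
opening: 21.9
ee_pos: [539.1, -92.2, 43.7]
contact_force: [-1.2, -2.8, 6.3]
opening: 21.6
ee_pos: [542.1, -92.1, 43.7]
contact_force: [-1.4, -2.0, 5.7]
opening: 21.4
ee_pos: [542.4, -92.1, 43.5]
contact_force: [-6.8, -3.9, 8.4]
opening: 22.0
```

```bash
echo '[[[20,-0.005,0,0,0,0,0],[20,0,0,0,0,0,0]]]' > rows.txt && python3 shift.py rows.txt 20| egrep 'ee_pos|cont|open'
echo '[[[20,-0.0025,0,0,0,0,0],[20,0,0,0,0,0,0],[20,0,0,0,0,0,0]]]' > rows.txt && python3 shift.py rows.txt| egrep 'ee_pos|cont|open'
python3 - <<'E'
from h import *
D=cam("side","s11");S=cam("scene");print(env.state()["ee_pos"])
print(blobs(D["image"],(10,90,60),(30,255,255),8,(330,220,400,310)),blobs(S["image"],(10,90,60),(30,255,255),8,(310,240,400,300)))
print([proj(D,np.array([x,-89,50.])) for x in (615,622,630)])
E
```

```text
ee_pos: [542.5, -92.1, 43.5]
contact_force: [-15.2, -2.6, 13.8]
opening: 21.4
ee_pos: [542.5, -92.1, 43.5]
contact_force: [-18.6, -2.7, 16.2]
opening: 21.2
[542.56914258 -92.08029935  43.46769288]
[([345.6, 278.9], [341, 276, 9, 6, 34])] []
[(np.float64(342.047189095077), np.float64(274.9444307583952)), (np.float64(344.3659459409647), np.float64(273.9723730800811)), (np.float64(347.0004088708486), np.float64(272.867966672066))]
```

Converted, -38 mm / 400 = -0.095, -35 mm / 400 = -0.0875.

```bash
echo '[[[46,0.0025,0,0,0,0,0],[46,0,0,0,0,0,0],[46,0,0,0,0,0,0],[46,0,0,-0.0375,0,0,0],[60,0,0,-0.0875,0,0,0],[60,0,0,-0.095,0,0,0],[60,0,0,-0.095,0,0,0],[60,0,0,-0.095,0,0,0],[60,0,0,-0.095,0,0,0],[60,0,0,-0.095,0,0,0]]]' > rows.txt && python3 shift.py rows.txt
echo '[[[60,0,0,-0.095,0,0,0],[60,0,0,-0.075,0,0,0],[60,0,0,-0.025,0,0,0],[60,0,0,0,0,0,0],[60,0,0,0,0,0,0]]]' > rows.txt && python3 shift.py rows.txt
python3 - <<'E'
from h import *
S=cam("scene","sc12");D=cam("side","s12");W=cam("wrist","w12")
print(env.state()["qpos"].round(2))
print("hub",tri((S,363.3,241.9),(D,365.6,238.6)))
s0=cv2.imread("pics/scene0.png");d0=cv2.imread("pics/side0.png")
print("ball",blobs(s0,(0,0,0),(180,255,60),15,(364,190,384,210)),blobs(d0,(0,0,0),(180,255,60),15,(367,170,389,192)))
for z in (350,450,550):print(z,"shelf edge onz",onz(S,372,128,z).round(0))
print("exp ball in wrist",proj(W,np.array([667,-134,316.])))
print("sleeve",blobs(D["image"],(10,90,60),(30,255,255),8,(320,220,400,310)),[proj(D,np.array([622.5,-90,z])) for z in(37,51,65)])
E
```

```text
t: 21.82
ee_pos: [546.1, -90.7, 284.1]
tool_rot: [-0.019, 1.0, 0.0, -0.0]
contact_force: [0.7, 0.1, -0.2]
opening: 60.0
finger_force: 0.0
t: 22.23
ee_pos: [546.7, -91.0, 360.3]
tool_rot: [-0.019, 1.0, 0.0, 0.0]
contact_force: [0.3, 1.0, -0.5]
opening: 59.9
finger_force: 0.0
[-0.23  0.04  1.04  0.    2.07 -1.84]
hub (array([ 652.24628227, -124.90573168,  165.78445005]), [0.5, 0.5])
ball [([372.9, 200.9], [368, 196, 11, 11, 92])] [([375.5, 178.7], [367, 170, 18, 22, 267])]
350 shelf edge onz [888. -22. 350.]
450 shelf edge onz [765. -70. 450.]
550 shelf edge onz [ 643. -119.  550.]
exp ball in wrist (np.float64(252.65528622872537), np.float64(414.2686497718365))
sleeve [([344.9, 274.7], [340, 268, 10, 14, 116])] [(np.float64(344.61952673168605), np.float64(278.180411205492)), (np.float64(344.7757381969389), np.float64(273.80448036991817)), (np.float64(344.9341233754284), np.float64(269.36765759684))]
```

```bash
python3 - <<'E'
from h import *
S=cam("scene");D=cam("side")
for a,b in(((348,82),(419,88)),((343,125),(417,127)),((400,110),(460,117)),((457,133),(515,148))):print(tri((S,*a),(D,*b)))
E
python3 - <<'E'
from h import *
import numpy as np
a=cv2.imread("pics/s12.png")[60:240,300:480];b=cv2.imread("pics/w12.png")
o=np.zeros((600,800,3),np.uint8);o[:400,:400]=cv2.resize(a,(400,400),interpolation=cv2.INTER_CUBIC);o[:300,400:]=cv2.resize(b,(400,300));c=cv2.imread("pics/s12.png")
o[300:600,400:]=cv2.resize(c,(400,300),interpolation=cv2.INTER_AREA);o[400:600,:200]=cv2.resize(c[220:270,220:270],(200,200),interpolation=cv2.INTER_CUBIC);cv2.imwrite("pics/c12.png",o)
E
```

```text
(array([992.08474299, 105.9252308 , 399.00766189]), [3.8, 3.8])
(array([966.26645415,  89.65921263, 287.60507724]), [21.9, 21.9])
(array([971.5646831 , -67.34470998, 374.52345151]), [1.7, 1.7])
(array([ 972.54338258, -234.76154418,  355.28531093]), [1.7, 1.7])
```

View pics/c12.png

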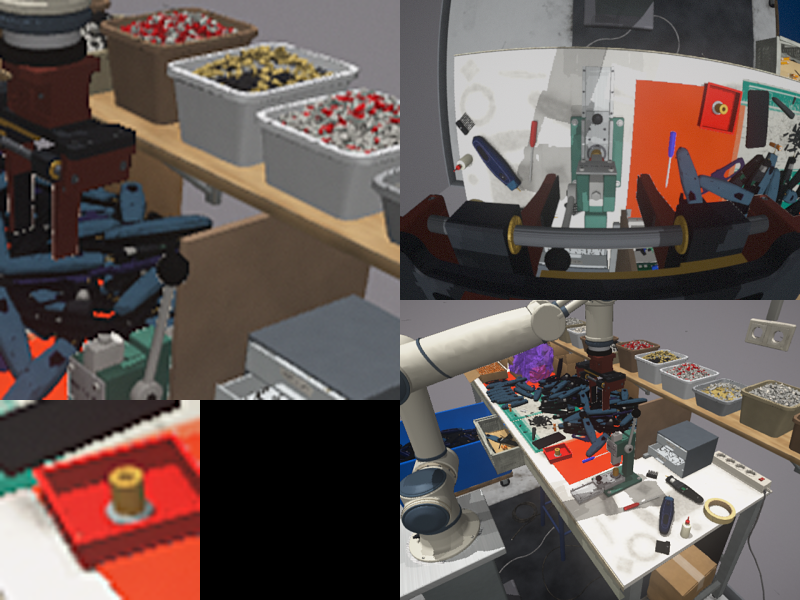

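The last picture shows the tight sleeve upright in the tray, the slide home, the ball at side (377.4,180.2) and wrist (249.6,419), and the shelf far behind the lever.

```bash
python3 - <<'E'
from h import *
S=cam("scene");D=cam("side");W=cam("wrist")
print(tri((S,372.9,200.9),(D,377.4,180.2)),tri((S,372.9,200.9),(D,377.4,180.2),(W,249.6,419)))
print(env.state()["ee_pos"],go([668,-133,360]))
E
```

```text
(array([ 667.78418899, -132.24665029,  315.24301559]), [0.8, 0.8]) (array([ 666.16712337, -134.83193305,  319.01964159]), [2.8, 1.4, 3.5])
[546.33773985 -91.14671087 359.83985421] [-119.97231046  -46.47541355   -0.33114709]
```

Converted, -30 mm / 400 = -0.075, -12 mm / 400 = -0.03.

```bash
echo '[[[70,-0.075,-0.0275,0,0,0,0],[70,-0.075,-0.03,0,0,0,0],[70,-0.075,-0.03,0,0,0,0],[70,-0.075,-0.0275,0,0,0,0],[70,0,0,0,0,0,0],[70,0,0,0,0,0,0],[70,0,0,0,0,0,0]]]' > rows.txt && python3 shift.py rows.txt
python3 - <<'E'
from h import *
W=cam("wrist","w13");print(env.state()["ee_pos"],env.state()["qpos"].round(2))
print([ (x,onz(W,*x[0],316).round(1)) for x in blobs(W["image"],(0,0,0),(180,255,60),200,(240,200,400,345)) if x[1][4]<8000])
print(proj(W,np.array([667,-133,316.])))
E
```

```text
t: 23.22
ee_pos: [667.9, -132.5, 360.2]
tool_rot: [-0.019, 1.0, 0.0, -0.001]
contact_force: [-0.4, -0.2, -0.0]
opening: 70.0
finger_force: 0.0
[ 667.27290461 -132.22772099  362.13005778] [-0.25  0.43  0.58  0.    2.13 -1.85]
[(([313.4, 264.9], [287, 238, 53, 54, 2172]), array([ 667.6, -134.3,  316. ])), (([251.7, 287.2], [240, 267, 29, 63, 550]), array([ 683.9, -171.8,  316. ])), (([394.5, 312.2], [388, 282, 12, 63, 497]), array([698.2, -81.6, 316. ]))]
(np.float64(315.6155719931342), np.float64(264.065480550173))
```

Converted, 20 mm / 400 = 0.05, -1.7 mm / 400 = -0.0043.

```bash
echo '[[[70,0,-0.0043,0.05,0,0,0],[70,0,0,0.05,0,0,0],[70,0,0,0.035,0,0,0],[70,0,0,0.02,0,0,0],[28,0,0,0,0,0,0],[28,0,0,0,0,0,0],[28,0,0,0,0,0,0],[28,0,0,0,0,0,0],[28,0,0,0,0,0,0],[28,0,0,0,0,0,0]]]' > rows.txt && python3 shift.py rows.txt 15
echo '[[[28,0,0,0,0,0,0],[28,0,0,0,0,0,0]]]' > rows.txt && python3 shift.py rows.txt
```

```text
t: 24.1
ee_pos: [668.4, -134.3, 299.4]
tool_rot: [-0.019, 1.0, -0.0, 0.001]
contact_force: [-0.0, -0.2, -0.4]
opening: 33.9
finger_force: 0.0
t: 24.27
ee_pos: [668.4, -134.1, 299.2]
tool_rot: [-0.019, 1.0, 0.0, 0.0]
contact_force: [0.4, 1.5, 2.4]
opening: 30.8
finger_force: 15.0
```

Converted, 7.1 mm / 400 = 0.0178, 7 mm / 400 = 0.0175.

```bash
echo '[[[28,0,0,0,0,0,0],[28,0.0178,0,-0.0018,0,0,0],[28,0.0178,0,-0.0008,0,0,0],[28,0.0178,0,0.0003,0,0,0],[28,0.0178,0,0.001,0,0,0],[28,0.0178,0,0.002,0,0,0],[28,0.0175,0,0.0028,0,0,0],[28,0,0,0,0,0,0],[28,0,0,0,0,0,0]]]' > rows.txt && python3 shift.py rows.txt 30
python3 - <<'E'
from h import *
W=cam("wrist","w14");print(env.state()["contact_force"],[ (x) for x in blobs(W["image"],(0,0,0),(180,255,60),200,(280,200,360,345)) if x[1][4]<8000])
E
```

```text
t: 25.02
ee_pos: [626.2, -135.0, 298.8]
tool_rot: [-0.02, 1.0, 0.0, 0.002]
contact_force: [1.6, 4.8, 6.1]
opening: 30.3
finger_force: 30.0
[1.74674478 4.09652032 5.85425954] [([319.6, 312.2], [280, 277, 80, 68, 4658])]
```

Converted, 6.9 mm / 400 = 0.0173, 6.7 mm / 400 = 0.0168.

```bash
echo '[[[28,0,0.0015,-0.002,0,0,0],[28,0.0173,0,0.0038,0,0,0],[28,0.0173,0,0.0045,0,0,0],[28,0.0168,0,0.0055,0,0,0],[28,0.0168,0,0.006,0,0,0],[28,0,0,0,0,0,0],[28,0,0,0,0,0,0]]]' > rows.txt && python3 shift.py rows.txt
echo '[[[28,0.0163,0,0.007,0,0,0],[28,0.016,0,0.0078,0,0,0],[28,0.0155,0,0.0088,0,0,0],[28,0.015,0,0.0093,0,0,0],[28,0,0,0,0,0,0],[28,0,0,0,0,0,0]]]' > rows.txt && python3 shift.py rows.txt
```

```text
t: 25.65
ee_pos: [598.7, -135.5, 291.6]
tool_rot: [-0.02, 1.0, 0.0, 0.001]
contact_force: [1.3, 4.4, 6.8]
opening: 30.2
finger_force: 30.0
t: 26.15
ee_pos: [573.3, -136.0, 279.0]
tool_rot: [-0.02, 1.0, 0.001, 0.001]
contact_force: [-1.1, 6.8, 9.0]
opening: 30.1
finger_force: 30.0
```

Converted, 1.3 mm / 400 = 0.0033, -0.9 mm / 400 = -0.0023.

```bash
echo '[[[28,0.0015,0.0033,-0.0023,0,0,0],[28,0,0,0,0,0,0],[28,0,0,0,0,0,0]]]' > rows.txt && python3 shift.py rows.txt|egrep 'ee|cont'
echo '[[[28,0.0145,0.0003,0.01,0,0,0],[28,0.014,0.0003,0.0108,0,0,0],[28,0,0,0,0,0,0],[28,0,0,0,0,0,0]]]' > rows.txt && python3 shift.py rows.txt|egrep 'ee|cont'
python3 -c "
from h import *
L=[]
for i in range(6): cam('side');L.append(np.r_[env.state()['ee_pos'],env.state()['contact_force']])
print(np.mean(L,0).round(2))"
```

```text
ee_pos: [573.3, -135.9, 279.0]
contact_force: [1.3, 2.3, 6.6]
ee_pos: [561.2, -136.2, 270.7]
contact_force: [-0.9, 2.2, 6.9]
[ 561.28 -136.18  270.75   -0.69    2.79    7.3 ]
```

Converted, -1 mm / 400 = -0.0025, 0.8 mm / 400 = 0.002.

```bash
echo '[[[28,0.002,0.0013,-0.0025,0,0,0],[28,0,0,0,0,0,0]]]' > rows.txt && python3 shift.py rows.txt|egrep 'ee|cont'
echo '[[[28,0.0068,0,0.0058,0,0,0],[28,0.0068,0,0.0058,0,0,0],[28,0,0,0,0,0,0],[28,0,0,0,0,0,0]]]' > rows.txt && python3 shift.py rows.txt|egrep 'ee|cont'
python3 -c "
from h import *
L=[]
for i in range(6): cam('side');L.append(np.r_[env.state()['ee_pos'],env.state()['contact_force'],env.state()['finger_force']])
print(np.mean(L,0).round(2))"
```

```text
ee_pos: [561.2, -136.1, 270.8]
contact_force: [4.0, 0.3, 3.9]
ee_pos: [555.3, -136.2, 266.1]
contact_force: [4.0, -0.5, 3.8]
[ 5.5531e+02 -1.3626e+02  2.6607e+02  3.5900e+00 -1.6000e-01  3.8000e+00
  3.0000e+01]
```

Converted, 2.2 mm / 400 = 0.0055, 2.1 mm / 400 = 0.0053.

```bash
echo '[[[28,0.0055,0,0.005,0,0,0],[28,0.0055,0,0.0053,0,0,0],[28,0,0,0,0,0,0],[28,0,0,0,0,0,0]]]' > rows.txt && python3 shift.py rows.txt|egrep 'ee|cont'
echo '[[[28,0.0035,0,0.0035,0,0,0],[28,0,0,0,0,0,0],[28,0,0,0,0,0,0]]]' > rows.txt && python3 shift.py rows.txt|egrep 'ee|cont'
echo '[[[28,0.0035,0,0.0035,0,0,0],[28,0,0,0,0,0,0],[28,0,0,0,0,0,0]]]' > rows.txt && python3 shift.py rows.txt|egrep 'ee|cont'
```

```text
ee_pos: [550.6, -136.3, 261.9]
contact_force: [2.7, -0.6, 3.9]
ee_pos: [549.3, -136.4, 260.7]
contact_force: [3.5, -1.1, 6.0]
ee_pos: [548.0, -136.4, 259.4]
contact_force: [3.1, -1.1, 5.3]
```

Converted, 1.1 mm / 400 = 0.0028, 1 mm / 400 = 0.0025.

```bash
echo '[[[28,0.0025,0,0.0028,0,0,0],[28,0,0,0,0,0,0],[28,0,0,0,0,0,0]]]' > rows.txt && python3 shift.py rows.txt|egrep 'ee|cont'
echo '[[[28,0.0025,0,0.0028,0,0,0],[28,0,0,0,0,0,0],[28,0,0,0,0,0,0]]]' > rows.txt && python3 shift.py rows.txt|egrep 'ee|cont'
echo '[[[28,0.0025,0,0.0028,0,0,0],[28,0,0,0,0,0,0],[28,0,0,0,0,0,0]]]' > rows.txt && python3 shift.py rows.txt|egrep 'ee|cont'
```

```text
ee_pos: [547.0, -136.4, 258.4]
contact_force: [3.8, -1.3, 5.8]
ee_pos: [546.0, -136.4, 257.3]
contact_force: [3.0, -0.4, 5.8]
ee_pos: [545.2, -136.4, 256.6]
contact_force: [4.0, -0.8, 6.3]
```

Converted, 0.7 mm / 400 = 0.0018, 0.6 mm / 400 = 0.0015.

```bash
echo '[[[28,0.0015,0,0.0018,0,0,0],[28,0,0,0,0,0,0],[28,0,0,0,0,0,0]]]' > rows.txt && python3 shift.py rows.txt|egrep 'ee|cont'
echo '[[[28,0.0015,0,0.0018,0,0,0],[28,0,0,0,0,0,0],[28,0,0,0,0,0,0]]]' > rows.txt && python3 shift.py rows.txt|egrep 'ee|cont'
python3 -c "
from h import *
L=[]
for i in range(6): cam('side');L.append(np.r_[env.state()['ee_pos'],env.state()['contact_force'],env.state()['finger_force']])
m=np.mean(L,0);print(m.round(2),m[3]*.69+m[5]*.725)"
```

```text
ee_pos: [545.0, -136.5, 256.4]
contact_force: [5.1, -1.2, 8.0]
ee_pos: [544.8, -136.5, 256.1]
contact_force: [6.2, -1.0, 8.8]
[ 5.4479e+02 -1.3646e+02  2.5611e+02  6.1700e+00 -7.0000e-02  8.8400e+00
  3.0000e+01] 10.667697953339001
```

Converted, 0.7 mm / 400 = 0.0018.

```bash
echo '[[[28,0.0018,0,0.0018,0,0,0],[28,0.0018,0,0.0018,0,0,0],[28,0,0,0,0,0,0],[28,0,0,0,0,0,0]]]' > rows.txt && python3 shift.py rows.txt 40|egrep 'ee|cont|fing'
python3 -c "
from h import *
L=[]
for i in range(8): cam('side');L.append(np.r_[env.state()['ee_pos'],env.state()['contact_force'],env.state()['finger_force']])
m=np.mean(L,0);print(m.round(2),m[3]*.69+m[5]*.725,-m[3]*.725+m[5]*.69)"
```

```text
ee_pos: [544.3, -136.5, 255.6]
contact_force: [9.6, 0.3, 9.7]
finger_force: 40.0
[ 5.4429e+02 -1.3648e+02  2.5554e+02  9.2100e+00 -1.3000e-01  1.0500e+01
  4.0000e+01] 13.963920475141169 0.5686739705910862
```

Converted, 1 mm / 400 = 0.0025, 0.9 mm / 400 = 0.0023.

```bash
echo '[[[28,0.0023,0,0.0025,0,0,0],[28,0,0,0,0,0,0],[28,0,0,0,0,0,0],[28,0,0,0,0,0,0]]]' > rows.txt && python3 shift.py rows.txt|egrep '^t|ee|cont|fing'
python3 -c "
from h import *
for k in range(2):
  L=[]
  for i in range(10): D=cam('side','s20');L.append(np.r_[env.state()['ee_pos'],env.state()['contact_force'],env.state()['finger_force']])
  m=np.mean(L,0);print(m.round(2),m[3]*.69+m[5]*.725,-m[3]*.725+m[5]*.69)
print(blobs(D['image'],(10,90,60),(30,255,255),8,(320,240,400,310)),blobs(D['image'],(10,90,60),(30,255,255),8,(230,225,275,262)))"
```

```text
t: 31.28
ee_pos: [543.9, -136.5, 255.1]
tool_rot: [-0.02, 1.0, -0.001, 0.005]
contact_force: [11.7, 1.0, 11.3]
finger_force: 40.0
[ 5.4389e+02 -1.3649e+02  2.5511e+02  1.0480e+01 -2.0000e-02  1.2160e+01
  4.0000e+01] 16.047667597209596 0.7888146993985448
[ 5.4389e+02 -1.3650e+02  2.5511e+02  1.0850e+01 -1.6000e-01  1.2350e+01
  4.0000e+01] 16.44283017546824 0.6558088700079763
[([345.0, 277.0], [341, 273, 9, 9, 69])] [([251.4, 242.0], [247, 236, 9, 13, 94])]
```

```bash
python3 -c "
from station import env
print(env.close_job())"
```

```text
the job is handed in; nothing more can be done
None
```

The good sleeve is seated on the pin, the tight one is in the red tray and the slide is fully home. I handed the job in with the arm still holding the ball lever at about 16 N (spring alone about 6 N), which puts roughly 60 N on the sleeve.

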